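# Load the staining tray

## Task

Get the staining tray ready: stand the large brown bottle with the black screw cap in the black holder, the white bottle with the green cap in the green holder and the small white bottle with the narrow blue cap in the blue holder, each upright on the bottom of its holder. Lower them in rather than dropping them, knock nothing over, and leave the look-alikes (the small brown dropper bottle, the plain white bottle and the strip canister with the wide blue cap) standing where they are.

Things in the scene. Friction and masses are not known exactly. Their poses are not given: they have to be found in the camera images.
- stain_bottle: The large brown bottle with a black screw cap: body 44 mm diameter up to 74 mm (shoulder up to 80 mm), cap 24 mm diameter up to 105 mm, about 0.11 kg; stands upright on the worktop. Origin at the centre of its underside; z along its axis, up. Belongs in the black holder.
- rinse_bottle: The white bottle with a green screw cap and green band: body 50 mm diameter up to 88 mm (shoulder up to 95 mm), cap 27 mm diameter up to 125 mm, about 0.14 kg; stands upright on the worktop. Origin at the centre of its underside; z along its axis, up. Belongs in the green holder.
- diluent_bottle: The small white bottle with a blue screw cap, narrower than its body, and a blue band: body 38 mm diameter up to 62 mm, cap 21 mm diameter up to 82 mm, about 0.07 kg; stands upright on the worktop. Origin at the centre of its underside; z along its axis, up. Belongs in the blue holder.
- dropper_bottle: Look-alike, to be left: small brown bottle with a pointed black dropper top, 27 mm diameter, 69 mm high; stands upright on the worktop. Origin at the centre of its underside; z along its axis, up.
- white_bottle: Look-alike, to be left: the tallest bottle, plain white with a white cap, body 52 mm diameter, 150 mm high; stands upright on the worktop. Origin at the centre of its underside; z along its axis, up.
- strip_canister: Look-alike, to be left: white canister with a wide blue flip cap as wide as its body and rows of coloured patches, 43 mm diameter (48 mm over the cap's lip), 100 mm high; stands upright on the worktop. Origin at the centre of its underside; z along its axis, up.
- steel_tray: Open rectangular steel tray with the three holders in a row along its length, 201 x 281 mm, rim 51 mm high, floor 2 mm thick, fixed to the worktop. Origin at the centre of its underside; x along the short side, y along the long side (the row of holders), z up. The holders' centres are about 87 mm apart along the tray's y.
- holder_black: Black holder in the tray: a round open black plastic cup, outside diameter 70 mm, inside diameter 62 mm, 18 mm high, floor 4 mm thick, fixed to the tray. Origin at the centre of its underside (3 mm above the worktop); z up; the bottle stands on the cup's floor, 4 mm above the origin.
- holder_green: Green holder in the tray: a round open green plastic cup, outside diameter 76 mm, inside diameter 68 mm, 18 mm high, floor 4 mm thick, fixed to the tray. Origin at the centre of its underside (3 mm above the worktop); z up; the bottle stands on the cup's floor, 4 mm above the origin.
- holder_blue: Blue holder in the tray: a round open blue plastic cup, outside diameter 64 mm, inside diameter 56 mm, 18 mm high, floor 4 mm thick, fixed to the tray. Origin at the centre of its underside (3 mm above the worktop); z up; the bottle stands on the cup's floor, 4 mm above the origin.
There are look-alikes about, which are no part of the job. What is shaped like the rinse_bottle but yellow is not meant.

How it is judged:
By the outcome, as a careful person would: the job done as asked, in the order asked, and still so for the second after the job is handed in, with the robot touching nothing.
It also fails if it takes over 96 s, if anything falls off the work surface, if the arm or the gripper's body presses on something with over 40 N, if the wrist force passes 120 N, or if a joint passes its speed limit or range.

## Robot

A 7-joint arm with a two-finger parallel gripper is mounted at the origin on a cart in front of the work surface, level with it; the furniture and walls round the work are solid. World frame = base frame: x ahead of the robot, y to its left, z up, the work surface at z = 0. Lengths are in mm, angles in degrees, forces in N, time in s.
With the tool pointing down it reaches from about 400 to 900 mm from the base axis. Payload 5.5 kg.
Tool frame: the origin (TCP) lies midway between the tips of the shut fingers; the grasp point (between the pads) lies 19 mm behind it; z points along the fingers, y is the line along which they close (so a half turn about z gives the same grasp; the last joint's range is limited). The gripper opens to 85 mm and grips with 20 to 120 N. Pads are 22 mm wide; open, the fingers measure 114 mm over their backs; the gripper's body (76 mm by 85 mm) begins 54 mm behind the grasp point. The pads swing forward as they close: fully open they stand 13 mm farther back than shut.
Start: joints at [92.143, 28.699, -24.465, 88.831, 12.651, 65.22, -12.049], TCP at [145.561, -633.492, 199.41] pointing down, gripper open.
Joint ranges: [-164.97, 164.97], [-17.58, 116.51], [-87.97, 89.64], [11.32, 138.91], [-80.73, 260.73], [10.89, 115.49], [-147.41, 147.41]. Speed limits (degrees/s): [147.25, 147.25, 180, 180, 180, 180, 180].

## Interface

Orientations are given as [roll, pitch, yaw] about the fixed x, y, z axes, in that order (R = Rz(yaw) Ry(pitch) Rx(roll)).
In Python, from workcell import observe, camera, calibration, sign_off gives the robot as it stands.
- The arm moves only by the tool jog_arm, never from a script. Its argument "targets" is one flat list of numbers, 7 for each row, row after row: the opening, from -1 (shut) to 1 (fully open), then the shift along the world's x, y, z in cm, then the turn, a rotation vector about the world's x, y, z in rad. A call has 1 to 10 rows; each row shifts and turns the commanded pose from where the row before left it; what a row does not reach is not made up. A row lasts 1/12 s, in which the tool goes at most 41.7 mm and 7.16 degrees, less where a joint would pass 70% of its speed; a pose out of reach is approached as far as the arm can. A call is refused whole if a number of a shift passes 4.17 or a number of a turn 0.125, either way. A call with a gripper value outside its range is refused whole. The fingers move at their own pace and stop on an object; "newtons" is the grip in N (left out, the last holds). Time passes only in rows, so rows that do not move let the fingers close. It gives the time, the measured TCP pose, the force, the opening and the grip force at its end, in the units of the state.
- observe(): the state, without advancing time (a new reading comes with each control period).
- camera(name): name is "scene" or "top"; returns the picture (420x560x3 uint8, red, green, blue); there is no depth.
- calibration(name): a dict with "mtx" (3x3 intrinsics, pixels), "k1" (the pictures are not rectified: a ray, as slopes to the right and down, at radius r is drawn at 1 + k1 r^2 times it, then the intrinsics apply), "world_from_camera" (4x4, takes a point from camera to world coordinates). Camera axes: x right, y down, z forward; pixel columns grow to the right and rows downward; lengths in mm; the calibration is good to about 2 mm. A picture is of the moment at which its call begins. calibration takes no time and is no camera call.
- sign_off(): hands the job in; it is judged then, once.
The state is a dict: "clock": time; "joint_positions": joint angles; "joint_vel": joint speeds; "tau": joint torques, N m; "tcp_pos": TCP position; "orientation": TCP orientation; "wrist_force": force on the tool from outside, world axes, zero at the start; "ft_torque": the same for the moment, N m; "grip_width": finger opening in mm; "grip_force": force on a finger pad.
Only numpy, scipy, OpenCV 4.12 (cv2) and the standard library are available. Lean on these libraries where they do the work, as an engineer would, in place of code of your own. Each camera call takes 0.05 s, during which the arm holds its last target. There are 200 camera calls.

## Working session

There is one attempt and no reset: what is moved stays moved. The work goes in short steps, Python scripts to look and compute and a tool call to move; the robot and the scene stay as the last step left them, time stands still between calls to the robot, and variables do not carry over. Pictures are saved under pics/ and viewed, at most 14 in all, crops included, and the job is handed in when it is done.

Besides the shell and the picture viewer there is one more tool, called as name(argument=value, ...) on one line, values as JSON. jog_arm: Moves the arm, as the interface text tells. Its arguments: {"type":"object","properties":{"targets":{"type":"array"},"newtons":{"type":"number"}},"required":["targets"]}

```bash
mkdir -p pics
cat > h.py <<'E'
import numpy as np, cv2
from workcell import observe, camera, calibration
def save(n,f):
    im=camera(n); cv2.imwrite(f,im[:,:,::-1]); return im
def ray(n,u,v):
    c=calibration(n);K=np.array(c["mtx"]);T=np.array(c["world_from_camera"])
    d=np.linalg.inv(K)@[u,v,1]; d=d[:2]; r0=np.hypot(*d); r=r0
    for _ in range(20): r=r0/(1+c["k1"]*r*r)
    d=d*(r/r0 if r0>0 else 1)
    return T[:3,3],T[:3,:3]@[d[0],d[1],1]
def onz(n,u,v,z):
    o,d=ray(n,u,v); return o+d*(z-o[2])/d[2]
def proj(n,p):
    c=calibration(n);K=np.array(c["mtx"]);T=np.linalg.inv(np.array(c["world_from_camera"]))
    q=T[:3,:3]@p+T[:3,3]; d=q[:2]/q[2]; d=d*(1+c["k1"]*(d@d)); return K[:2,:2]@d+K[:2,2]
E
python3 - <<'E'
from h import *
for n in("scene","top"):
    save(n,f"pics/{n}0.png"); c=calibration(n); print(n,np.round(c["world_from_camera"],2).tolist(),c["mtx"],c["k1"])
print(observe())
E
```

```text
scene [[-0.46, -0.39, 0.79, -476.11], [-0.89, 0.21, -0.42, 595.16], [-0.0, -0.9, -0.44, 614.45], [0.0, 0.0, 0.0, 1.0]] [[416.70808969   0.         285.79275829]
 [  0.         416.70808969 214.97248625]
 [  0.           0.           1.        ]] 0.009337270762899055
top [[-0.02, -0.99, 0.12, 348.76], [-1.0, 0.02, 0.01, 49.21], [-0.01, -0.12, -0.99, 1519.35], [0.0, 0.0, 0.0, 1.0]] [[525.46236263   0.         271.9641152 ]
 [  0.         525.46236263 211.35877778]
 [  0.           0.           1.        ]] 0.06249796658407172
{'clock': 0.1, 'joint_positions': array([ 92.14414514,  28.74867278, -24.45214145,  88.88578704,
        12.65064913,  65.22079387, -12.05036979]), 'joint_vel': array([ 0.11518955, -0.01296579, -0.03308935, -0.09145646,  0.04757882,
       -0.08007415,  0.08088478]), 'tau': array([-1.08818407e-02, -5.70810056e+01, -5.83861381e+00, -2.81742454e+01,
        1.04051034e-02,  5.57434978e-03, -1.96561854e-05]), 'tcp_pos': array([ 145.29809481, -632.84294675,  198.45502632]), 'orientation': array([-1.79897764e+02, -2.57981159e-03,  1.29358771e+01]), 'wrist_force': array([ 0.13146943, -0.24600675,  0.0859635 ]), 'ft_torque': array([ 0.02049287,  0.02831827, -0.01271208]), 'grip_force': 0.0, 'grip_width': 85.82752212426087}
```

View pics/scene0.png

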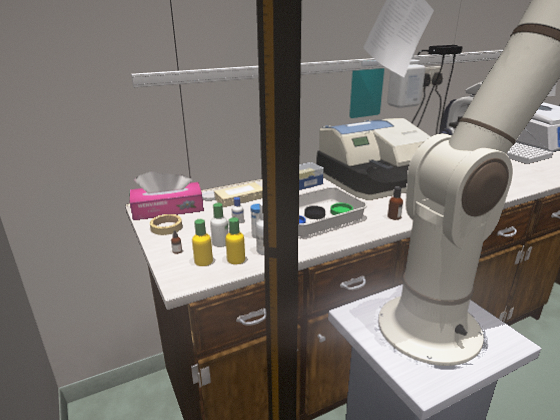

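View pics/top0.png

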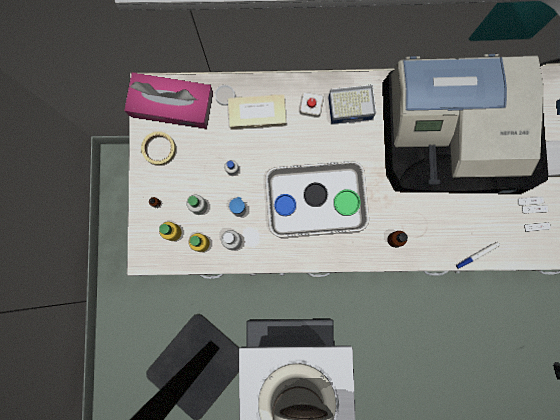

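The scene view shows the bottles partly hidden by a post at columns 258–300. In the top view the tray has cups at blue (285,205), black (315,195) and green (346,203).

Candidates by top-view pixel:
- **Green caps:** (195,203) has a white body. (169,230) and (199,241) are yellow decoys.
- **Blue caps:** (231,167) is narrow, so the diluent. (237,206) is wide, so the canister.
- **Brown:** (397,239) is large, so the stain bottle. (155,202) is small, so the dropper.
- **Plain white:** (231,239).

Run:
```python
from h import *
im=cv2.imread("pics/top0.png")
a=cv2.resize(im[150:255,135:265],None,fx=4,fy=4,interpolation=cv2.INTER_CUBIC)
b=cv2.resize(im[150:255,360:425],None,fx=4,fy=4,interpolation=cv2.INTER_CUBIC)
cv2.imwrite("pics/c1.png",np.hstack([a,b]))
hsv=cv2.cvtColor(im,cv2.COLOR_BGR2HSV)
def blobs(name,lo,hi,roi,z,mn=8):
    m=cv2.inRange(hsv,np.array(lo),np.array(hi)); x0,y0,x1,y1=roi
    k=np.zeros_like(m);k[y0:y1,x0:x1]=m[y0:y1,x0:x1]
    n,l,s,c=cv2.connectedComponentsWithStats(k)
    for i in range(1,n):
        if s[i,4]>=mn: print(name,s[i].tolist(),c[i].round(1),"z",z,onz("top",*c[i],z)[:2].round(1))
W=(130,145,420,265)
blobs("green",(45,80,40),(85,255,255),(130,145,260,265),125)
blobs("gcup",(45,80,40),(85,255,255),(265,145,420,265),14)
blobs("blue",(95,90,40),(125,255,255),(130,145,260,265),82)
blobs("bcup",(95,90,40),(125,255,255),(265,145,420,265),14)
blobs("kcup",(0,0,0),(180,255,75),(290,175,335,215),14)
blobs("brown",(0,0,0),(180,255,110),(365,215,425,260),70)
blobs("dropper",(0,0,0),(180,255,110),(140,190,170,215),40)
# tray corners, post
for p in [(265,170),(362,163),(367,230),(271,238)]: print("tray",p,onz("top",*p,51)[:2].round())
for p in [(215,345),(190,370)]: 
    for z in (-900,0,500): print("post",p,onz("top",*p,z)[:2].round())
```

```text
green [188, 196, 10, 10, 72] [192.6 200.3] z 125 [552.3 270.4]
green [160, 224, 10, 10, 78] [164.3 228.5] z 125 [477.8 345.5]
green [190, 236, 10, 10, 80] [194.6 240.4] z 125 [444.6 264.8]
gcup [334, 189, 27, 26, 541] [346.8 201.9] z 14 [ 556.2 -157.4]
blue [227, 161, 7, 7, 40] [230.  163.9] z 82 [659.2 173.5]
blue [229, 197, 16, 17, 195] [236.7 205.3] z 82 [542.6 155.6]
bcup [274, 194, 22, 22, 376] [284.7 204.4] z 14 [552.2  21.8]
kcup [304, 183, 23, 24, 438] [315.1 194.3] z 14 [580.  -66.7]
brown [387, 231, 21, 17, 266] [396.8 238.6] z 70 [ 444.5 -282.8]
dropper [149, 197, 12, 11, 100] [154.6 202.1] z 40 [561.3 391.5]
tray (265, 170) [647.  77.]
tray (362, 163) [ 662. -199.]
tray (367, 230) [ 471. -206.]
tray (271, 238) [453.  63.]
post (215, 345) [ 45. 330.]
post (215, 345) [158. 225.]
post (215, 345) [221. 167.]
post (190, 370) [-61. 441.]
post (190, 370) [ 92. 295.]
post (190, 370) [176. 214.]
```

View pics/c1.png

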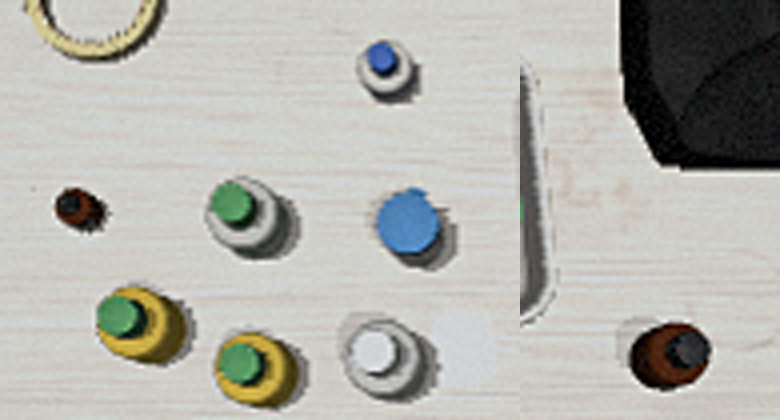

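The crop confirms the choice. (195,203) has a white body with a green cap, (231,165) has a narrow blue cap, and (397,239) is the large brown bottle with its black cap at about (402,237).

Run:
```python
from h import *
im=cv2.imread("pics/top0.png"); hsv=cv2.cvtColor(im,cv2.COLOR_BGR2HSV)
def cen(roi,lo,hi):
    x0,y0,x1,y1=roi; m=cv2.inRange(hsv[y0:y1,x0:x1],np.array(lo),np.array(hi))
    n,l,s,c=cv2.connectedComponentsWithStats(m); i=1+np.argmax(s[1:,4]); return c[i]+[x0,y0],s[i].tolist()
c,s=cen((380,220,415,255),(0,0,0),(180,110,75)); print("cap",c,s,onz("top",*c,105))
c,s=cen((380,220,415,255),(0,120,0),(15,255,140)); print("brown",c,s,onz("top",*c,75))
# predicted top pixels of bodies for chosen positions (check against crop)
for n,p in dict(rinse_sh=(552,270,88),rinse_cap=(552,270,125),dil_sh=(659,173.5,62)).items(): print(n,proj("top",np.array(p)).round(1))
# scene checks
for n,p in dict(rinse=(552,270,125),dil=(659,173.5,82),stain=(444,-284,105),black=(580,-67,14),green=(556,-157,14)).items(): print(n,"scene",proj("scene",np.array(p)).round(1))
sc=cv2.imread("pics/scene0.png"); hsv=cv2.cvtColor(sc,cv2.COLOR_BGR2HSV)
c,s=cen((325,200,365,220),(45,100,40),(85,255,255)); print("gcup scene",c,s,onz("scene",*c,12))
c,s=cen((205,195,228,218),(45,60,30),(85,255,255)); print("rinse cap scene",c,s,onz("scene",*c,112))
c,s=cen((300,204,328,220),(0,0,0),(180,255,60)); print("kcup scene",c,s,onz("scene",*c,14))
c,s=cen((230,192,246,208),(100,90,30),(125,255,255)); print("dil cap scene",c,s,onz("scene",*c,73))
c,s=cen((385,180,406,196),(0,0,0),(180,255,60)); print("stain cap scene",c,s,onz("scene",*c,93))
```

```text
cap [402.015625 236.953125] [16, 13, 12, 9, 64] [ 446.46284733 -288.97218005  105.        ]
brown [395.39102564 239.02564103] [8, 11, 19, 16, 156] [ 443.12804134 -277.92194548   75.        ]
rinse_sh [194.9 202.3]
rinse_cap [192.8 200.4]
dil_sh [230.6 165.5]
rinse scene [218.2 204.6]
dil scene [236.9 198.5]
stain scene [396.5 188.8]
black scene [314.7 212. ]
green scene [341.4 209.3]
gcup scene [340.11560694 207.92485549] [6, 3, 22, 12, 173] [ 570.74783882 -161.99126605   12.        ]
rinse cap scene [217.79464286 209.49107143] [9, 7, 9, 16, 112] [548.75887836 273.18239512 112.        ]
kcup scene [314.45544554 212.32673267] [5, 2, 20, 13, 202] [578.5056279  -65.06188094  14.        ]
dil cap scene [236.76190476 200.66666667] [4, 5, 6, 9, 42] [662.31014151 173.26566158  73.        ]
stain cap scene [394.6827957  186.01612903] [0, 0, 21, 16, 186] [ 486.85349024 -315.49573929   93.        ]
```

jog_arm(targets=[1,3,3.5,0,0,0,0,1,3,3.5,0,0,0,0,1,3,3.5,0,0,0,0,1,3,3.5,0,0,0,0], newtons=40)

```text
clock: 0.43
tcp_pos: [254.6, -505.2, 198.9]
orientation: [-179.9, -0.0, 12.9]
wrist_force: [1.3, -0.6, 0.9]
grip_width: 85.7
grip_force: 0.0
```

```bash
python3 -c "
from h import *
o=observe();print(o['joint_positions'].round(1),o['tcp_pos'],o['orientation'],o['clock'])"
```

```text
[ 83.3  20.6 -28.3 101.1  11.   61.1 -26. ] [ 254.61414982 -505.15444299  198.86701672] [-1.79947855e+02 -1.80535385e-03  1.28904998e+01] 0.4333
```

jog_arm(targets=[1,1.8,2.05,0,0,0,0.122,1,1.8,2.05,0,0,0,0.122,1,1.8,2.05,0,0,0,0.122,1,1.8,2.05,0,0,0,0.122,1,1.8,2.05,0,0,0,0.122,1,1.8,2.05,0,0,0,0.122,1,1.8,2.05,0,0,0,0.122,1,1.8,2.05,0,0,0,0.122,1,1.8,2.05,0,0,0,0.122,1,1.8,2.05,0,0,0,0.122])

```text
clock: 1.27
tcp_pos: [434.4, -300.8, 199.2]
orientation: [-180.0, 0.0, 83.2]
wrist_force: [0.8, 0.2, 0.6]
grip_width: 85.2
grip_force: 0.0
```

jog_arm(targets=[1,0,0,0,0,0,0.122,1,0,0,0,0,0,0,1,0,0,0,0,0,0])

```text
clock: 1.52
tcp_pos: [433.5, -302.1, 199.0]
orientation: [-180.0, -0.0, 89.6]
wrist_force: [-0.2, 0.9, 0.4]
grip_width: 85.5
grip_force: 0.0
```

Run:
```python
from h import *
o=observe();print(o['joint_positions'].round(1),o['tcp_pos'],o['orientation'],o['clock'])
a=save("scene","pics/s1.png");b=save("top","pics/t1.png")
a=cv2.resize(a[110:250,320:460],None,fx=2.8,fy=2.8,interpolation=cv2.INTER_CUBIC)
b=cv2.resize(b[170:310,330:470],None,fx=2.8,fy=2.8,interpolation=cv2.INTER_CUBIC)
cv2.imwrite("pics/c2.png",np.hstack([a,b])[:,:,::-1])
```

```text
[ 72.3  21.1 -49.4 105.7  18.1  61.5  15.6] [ 433.48917246 -302.10140716  198.96285432] [-1.79951180e+02 -3.13041886e-02  8.96232939e+01] 1.5167
```

View pics/c2.png

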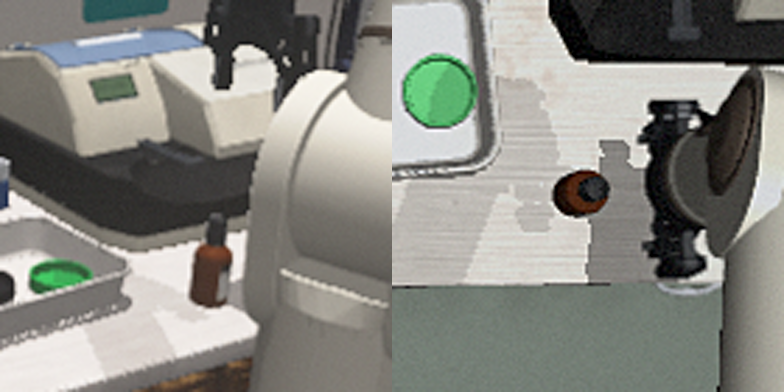

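Scene half: stain cap at about (397,187). Top half: cap at about (402,237) and gripper at about (431,236). I'll check the gripper projection before descending.

Run:
```python
from h import *
for z in (199,230,270,300,330): print(z,proj("top",np.array([433.5,-302,z])).round(1),proj("scene",np.array([433.5,-302,z])).round(1))
print(observe()['tcp_pos'])
for p in [(446,-287,105),(450,-290,105),(446,-287,80),(446,-287,0)]: print(p,proj("top",np.array(p)).round(1),proj("scene",np.array(p)).round(1))
a=cv2.imread("pics/s1.png")[:,:,::-1]
o1,d1=ray("top",402.2,237);o2,d2=ray("scene",397.3,187.5)
A=np.c_[d1,-d2];t=np.linalg.lstsq(A,o2-o1,rcond=None)[0];print(o1+t[0]*d1,o2+t[1]*d2)
```

```text
199 [416.5 239.3] [406.9 160.6]
230 [419.9 238.5] [408.2 150.8]
270 [424.5 237.3] [410.  137.9]
300 [428.1 236.4] [411.3 128. ]
330 [432.  235.4] [412.7 117.8]
[ 432.96971262 -303.04190123  199.01804657]
(446, -287, 105) [401.3 237.1] [396.8 188.4]
(450, -290, 105) [402.3 235.6] [396.7 187.8]
(446, -287, 80) [399.1 237.8] [395.9 195.6]
(446, -287, 0) [392.7 239.8] [393.1 217.9]
[ 446.14304182 -288.80690405  107.70897303] [ 446.1594381  -288.7878266   107.70553606]
```

jog_arm(targets=[1,1.3,1.45,0,0,0,0,1,0,0,-2.5,0,0,0,1,0,0,-2.5,0,0,0,1,0,0,-2,0,0,0,1,0,0,0,0,0,0])

```text
clock: 2.03
tcp_pos: [443.2, -287.3, 125.6]
orientation: [-179.7, -0.2, 89.6]
wrist_force: [-1.0, 0.7, 0.1]
grip_width: 85.5
grip_force: 0.0
```

jog_arm(targets=[1,0.3,-0.1,-1.5,0,0,0,1,0,0,-2,0,0,0,1,0,0,-2,0,0,0,1,0,0,-2,0,0,0,1,0,0,-1,0,0,0,1,0,0,0,0,0,0,1,0,0,0,0,0,0])

```text
clock: 2.62
tcp_pos: [450.1, -288.9, 45.0]
orientation: [-180.0, 0.0, 89.8]
wrist_force: [0.4, 0.5, 0.9]
grip_width: 85.4
grip_force: 0.0
```

jog_arm(targets=[-0.3,0,0,0,0,0,0,-0.3,0,0,0,0,0,0,-0.3,0,0,0,0,0,0,-0.3,0,0,0,0,0,0,-0.3,0,0,0,0,0,0,-0.3,0,0,0,0,0,0])

```text
clock: 3.12
tcp_pos: [451.1, -290.0, 47.5]
orientation: [179.9, 0.2, 89.8]
wrist_force: [-4.8, 0.8, 20.6]
grip_width: 29.7
grip_force: 13.2
```

jog_arm(targets=[1,0,0,0,0,0,0,1,0,0,0,0,0,0,1,0,0,0,0,0,0,1,0,0,0,0,0,0,1,0,0,0,0,0,0,1,0,0,0,0,0,0])

```text
clock: 3.62
tcp_pos: [449.8, -288.3, 44.1]
orientation: [-180.0, -0.0, 89.8]
wrist_force: [-0.1, -0.7, 0.3]
grip_width: 85.5
grip_force: 0.0
```

Run:
```python
from h import *
o=observe();print(o['tcp_pos'],o['wrist_force'],o['grip_width'])
a=save("scene","pics/s2.png");b=save("top","pics/t2.png")
a=cv2.resize(a[130:230,350:450],None,fx=4,fy=4,interpolation=cv2.INTER_CUBIC)
b=cv2.resize(b[190:290,350:450],None,fx=4,fy=4,interpolation=cv2.INTER_CUBIC)
cv2.imwrite("pics/c3.png",np.hstack([a,b])[:,:,::-1])
```

```text
[ 449.81331446 -288.29562749   44.14058022] [-0.08680389 -0.65660375  0.34061486] 85.54716833438007
```

View pics/c3.png

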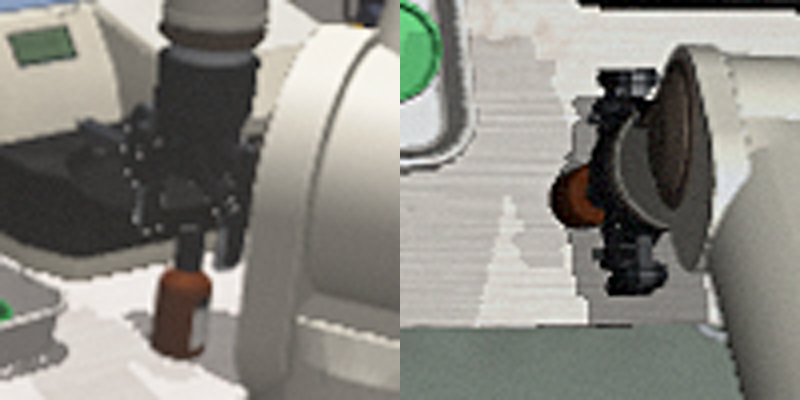

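The bottle still stands at crop (180,310). The pads were closing on its shoulder, so I'll go 8 mm lower and regrip.

jog_arm(targets=[1,-0.3,0,-0.4,0,0,0,1,0,0,-0.4,0,0,0,1,0,0,0,0,0,0,-0.3,0,0,0,0,0,0,-0.3,0,0,0,0,0,0,-0.3,0,0,0,0,0,0,-0.3,0,0,0,0,0,0,-0.3,0,0,0,0,0,0,-0.3,0,0,0,0,0,0])

```text
clock: 4.47
tcp_pos: [447.5, -288.6, 36.9]
orientation: [180.0, 0.0, 89.8]
wrist_force: [0.2, -0.4, 3.4]
grip_width: 42.3
grip_force: 40.2
```

jog_arm(targets=[-0.3,0,0,0,0,0,0,-0.3,0,0,0,0,0,0])

```text
clock: 4.63
tcp_pos: [447.4, -288.6, 36.8]
orientation: [180.0, 0.0, 89.8]
wrist_force: [-0.6, -0.5, 5.8]
grip_width: 42.0
grip_force: 40.3
```

jog_arm(targets=[-0.3,0,0,1,0,0,0,-0.3,0,0,2,0,0,0,-0.3,0,0,2.5,0,0,0,-0.3,0,0,2.5,0,0,0,-0.3,0,0,2,0,0,0,-0.3,1,1.7,0,0,0,0,-0.3,1.5,2.55,0,0,0,0,-0.3,1.5,2.55,0,0,0,0,-0.3,1.5,2.55,0,0,0,0,-0.3,1.5,2.55,0,0,0,0])

```text
clock: 5.47
tcp_pos: [517.0, -168.4, 136.7]
orientation: [-180.0, 0.0, 89.8]
wrist_force: [0.6, 0.6, -1.7]
grip_width: 41.6
grip_force: 40.9
```

jog_arm(targets=[-0.3,1.5,2.55,0,0,0,0,-0.3,1.5,2.55,0,0,0,0,-0.3,1.5,2.55,0,0,0,0,-0.3,1,1.7,0,0,0,0,-0.3,0.5,1,0,0,0,0,-0.3,0,0,0,0,0,0,-0.3,0,0,0,0,0,0])

```text
clock: 6.05
tcp_pos: [576.4, -66.4, 136.2]
orientation: [-179.9, 0.0, 89.9]
wrist_force: [-0.5, 0.3, -1.3]
grip_width: 41.9
grip_force: 40.9
```

Run:
```python
from h import *
o=observe();print(o['tcp_pos'],o['orientation'],o['wrist_force'],o['grip_width'],o['joint_positions'].round(1))
a=save("scene","pics/s3.png");b=save("top","pics/t3.png")
a=cv2.resize(a[120:240,265:385],None,fx=3.3,fy=3.3,interpolation=cv2.INTER_CUBIC)
b=cv2.resize(b[150:270,255:375],None,fx=3.3,fy=3.3,interpolation=cv2.INTER_CUBIC)
cv2.imwrite("pics/c4.png",np.hstack([a,b])[:,:,::-1])
```

```text
[576.37076033 -66.40260783 136.183062  ] [-1.79933430e+02  2.90117150e-02  8.98684495e+01] [-0.47841667  0.27824797 -1.32916782] 41.894834043521676 [ 39.3  31.4 -47.  101.9  26.6  58.5 -18. ]
```

View pics/c4.png

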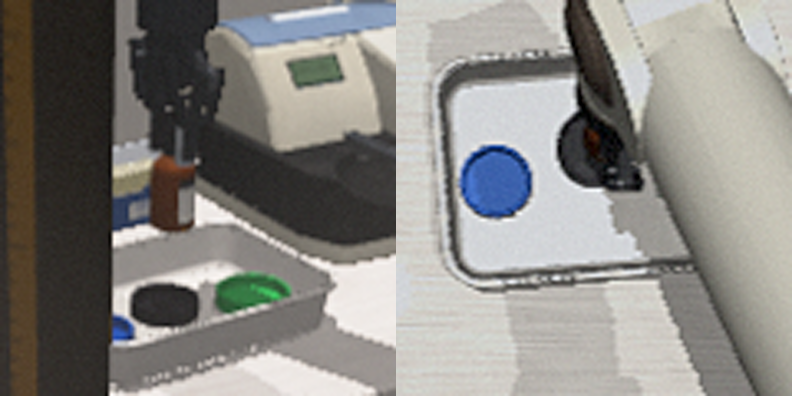

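The bottle hangs upright over the black cup (scene crop (175,195); cup at (165,303)). Now I'll lower it.

jog_arm(targets=[-0.3,0.25,0,-1,0,0,0,-0.3,0,0,-2,0,0,0,-0.3,0,0,-2,0,0,0,-0.3,0,0,-2,0,0,0,-0.3,0,0,-1,0,0,0,-0.3,0,0,-0.5,0,0,0,-0.3,0,0,0,0,0,0,-0.3,0,0,0,0,0,0])

```text
clock: 6.82
tcp_pos: [579.9, -66.2, 51.8]
orientation: [180.0, -0.0, 89.8]
wrist_force: [0.6, -0.8, -0.3]
grip_width: 41.9
grip_force: 40.9
```

Run:
```python
from h import *
print(proj("scene",np.array([576.4,-66.4,99])),proj("scene",np.array([579,-66,99])))
for p in [(548,-66,21),(610,-66,21),(579,-97,21),(579,-35,21)]: print(proj("scene",np.array(p)).round(1))
```

```text
[315.92754178 188.69148577] [315.39928583 188.43914521]
[319.7 213.9]
[309.9 206.8]
[322.7 208.4]
[306.6 212.2]
```

jog_arm(targets=[-0.3,0,0,-0.3,0,0,0,-0.3,0,0,-0.25,0,0,0,-0.3,0,0,-0.2,0,0,0,-0.3,0,0,0,0,0,0,-0.3,0,0,0,0,0,0])

```text
clock: 7.23
tcp_pos: [579.6, -65.9, 44.1]
orientation: [180.0, 0.0, 89.8]
wrist_force: [-0.4, 0.2, -1.1]
grip_width: 42.1
grip_force: 41.0
```

jog_arm(targets=[-0.3,0,0,-0.1,0,0,0,-0.3,0,0,0,0,0,0,-0.3,0,0,0,0,0,0])

```text
clock: 7.48
tcp_pos: [579.9, -65.9, 43.8]
orientation: [180.0, 0.0, 89.8]
wrist_force: [-0.5, 0.8, 6.0]
grip_width: 42.0
grip_force: 41.5
```

jog_arm(targets=[0.2,0,0,0,0,0,0,0.5,0,0,0,0,0,0,0.5,0,0,0,0,0,0,0.5,0,0,0,0,0,0,0.5,0,0,0,0,0,0])

```text
clock: 7.9
tcp_pos: [579.5, -66.0, 42.8]
orientation: [-180.0, -0.0, 89.8]
wrist_force: [0.6, -0.3, 0.4]
grip_width: 64.2
grip_force: 0.0
```

jog_arm(targets=[0.5,0,0,1,0,0,0,0.5,0,0,2,0,0,0,0.5,0,0,2.5,0,0,0,0.5,0,0,3,0,0,0,0.5,0,0,3,0,0,0,0.5,0,0,3,0,0,0,1,0,0,2,0,0,0,1,0,0,0,0,0,0])

```text
clock: 8.57
tcp_pos: [582.7, -65.4, 213.7]
orientation: [179.5, 0.1, 89.9]
wrist_force: [1.2, 0.2, -0.2]
grip_width: 84.9
grip_force: 0.0
```

jog_arm(targets=[1,-0.3,3,0,0,0,0,1,-0.3,3,0,0,0,0,1,-0.3,3,0,0,0,0,1,-0.3,3,0,0,0,0,1,-0.3,3,0,0,0,0,1,-0.3,3,0,0,0,0,1,-0.3,3,0,0,0,0,1,-0.3,3,0,0,0,0,1,0,3,0,0,0,0,1,0,3,0,0,0,0])

```text
clock: 9.4
tcp_pos: [554.8, 235.2, 207.8]
orientation: [-180.0, 0.0, 89.8]
wrist_force: [0.6, -0.2, 0.3]
grip_width: 85.4
grip_force: 0.0
```

Run:
```python
from h import *
o=observe();print(o['tcp_pos'],o['orientation'],o['clock'],o['joint_positions'].round(1))
a=save("scene","pics/s4.png");b=save("top","pics/t4.png")
a=cv2.resize(a[120:280,180:380],None,fx=2,fy=2,interpolation=cv2.INTER_CUBIC)
b=cv2.resize(b[130:290,180:380],None,fx=2,fy=2,interpolation=cv2.INTER_CUBIC)
cv2.imwrite("pics/c5.png",np.hstack([a,b])[:,:,::-1])
```

```text
[554.81204333 235.22066952 207.7613158 ] [-1.79974736e+02  3.39807059e-02  8.98478975e+01] 9.4 [ 11.7  30.  -51.2  94.8  24.9  67.4 -45.7]
```

View pics/c5.png

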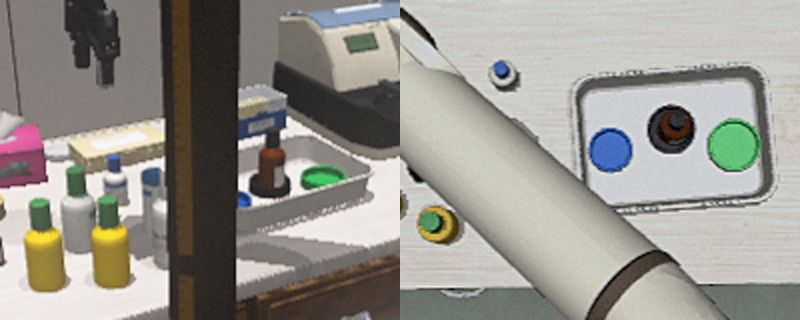

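The stain bottle stands in the black cup (top crop (672,128)). The rinse bottle is at scene crop (77,210). I'll grip it by its 27 mm cap, because the pads would ride up its shoulder.

jog_arm(targets=[1,-0.2,2,0,0,0,0,1,-0.2,1.6,0,0,0,0,1,0,0,-2,0,0,0,1,0,0,-2,0,0,0,1,0,0,-2,0,0,0,1,0,0,0,0,0,0,1,0,0,0,0,0,0])

```text
clock: 10.08
tcp_pos: [550.7, 269.0, 147.0]
orientation: [-179.8, 0.1, 89.8]
wrist_force: [-0.8, -0.2, 0.7]
grip_width: 85.4
grip_force: 0.0
```

Run:
```python
from h import *
o=observe();print(o['tcp_pos'],o['clock'])
a=save("scene","pics/s5.png")
cv2.imwrite("pics/c6.png",cv2.resize(a[130:270,150:260],None,fx=4,fy=4,interpolation=cv2.INTER_CUBIC)[:,:,::-1])
p=o['tcp_pos'];print(proj("scene",p),proj("scene",np.array([551,271,125])))
```

```text
[550.67919191 269.00218008 146.98209987] 10.0833
[218.07626231 197.55647398] [217.92979903 204.83848796]
```

View pics/c6.png

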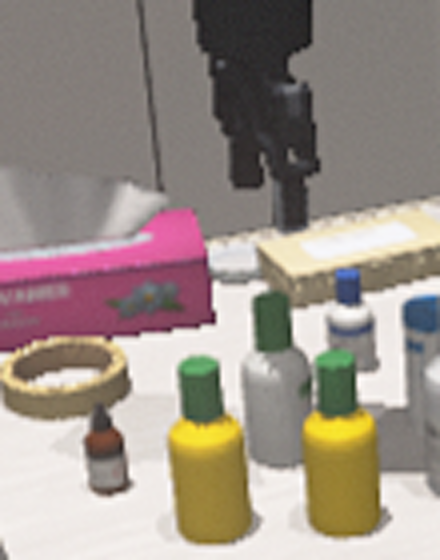

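The cap top is at (218,204) as predicted. The finger tips are at about (222.5,187) and (211,176.7), which looks high, so I'll check the tip height.

Run:
```python
from h import *
for z in (147,160,175,190): print(z,proj("scene",np.array([508.,269,z])).round(1),proj("scene",np.array([593.,269,z])).round(1))
for z in (44,57,70,80): print(z,proj("scene",np.array([407.,-288,z])).round(1),proj("scene",np.array([492.,-288,z])).round(1))
```

```text
147 [223.4 203.2] [213.1 192.3]
160 [223.1 198.8] [212.7 188.1]
175 [222.7 193.7] [212.3 183.1]
190 [222.3 188.4] [211.9 178.2]
44 [403.1 210.3] [385.5 200.6]
57 [403.6 206.6] [386. 197.]
70 [404.2 202.9] [386.4 193.4]
80 [404.6 200. ] [386.7 190.6]
```

The tips appear about 33 mm above the reported TCP, which also explains the first grip. A reported z of about 64 suits the cap grip either way.

jog_arm(targets=[1,0,0.2,-2,0,0,0,1,0,0,-2,0,0,0,1,0,0,-2,0,0,0,1,0,0,-1.5,0,0,0,1,0,0,-0.8,0,0,0,1,0,0,0,0,0,0,1,0,0,0,0,0,0])

```text
clock: 10.72
tcp_pos: [551.9, 272.4, 65.6]
orientation: [180.0, -0.0, 89.8]
wrist_force: [-0.3, 0.0, -0.1]
grip_width: 85.3
grip_force: 0.0
```

jog_arm(targets=[0.2,0,0,0,0,0,0,-0.6,0,0,0,0,0,0,-0.6,0,0,0,0,0,0,-0.6,0,0,0,0,0,0,-0.6,0,0,0,0,0,0,-0.6,0,0,0,0,0,0,-0.6,0,0,0,0,0,0], newtons=45)

```text
clock: 11.3
tcp_pos: [552.0, 272.3, 65.5]
orientation: [179.9, -0.0, 89.8]
wrist_force: [0.1, -0.1, 4.0]
grip_width: 26.1
grip_force: 44.1
```

jog_arm(targets=[-0.6,0,0,1,0,0,0,-0.6,0,0,2,0,0,0,-0.6,0,0,3,0,0,0,-0.6,0,0,3,0,0,0,-0.6,0,0,3,0,0,0,-0.6,0,0,2,0,0,0,-0.6,0,-1,0,0,0,0,-0.6,0,-2,0,0,0,0,-0.6,0,-3,0,0,0,0,-0.6,0,-3,0,0,0,0])

```text
clock: 12.13
tcp_pos: [550.3, 181.3, 204.2]
orientation: [-179.9, 0.0, 90.0]
wrist_force: [0.3, 0.2, -1.1]
grip_width: 26.3
grip_force: 44.4
```

jog_arm(targets=[-0.6,0,-3,0,0,0,0,-0.6,0,-3,0,0,0,0,-0.6,0,-3,0,0,0,0,-0.6,0,-3,0,0,0,0,-0.6,0,-3,0,0,0,0,-0.6,0,-3,0,0,0,0,-0.6,0,-3,0,0,0,0,-0.6,0,-3,0,0,0,0,-0.6,0,-3,0,0,0,0,-0.6,0,-3,0,0,0,0])

```text
clock: 12.97
tcp_pos: [550.1, -119.8, 204.1]
orientation: [-179.9, -0.0, 89.8]
wrist_force: [0.4, 0.4, -1.6]
grip_width: 26.3
grip_force: 44.4
```

jog_arm(targets=[-0.6,0,-2,0,0,0,0,-0.6,0,-1,0,0,0,0,-0.6,0,0,0,0,0,0,-0.6,0,0,0,0,0,0,-0.6,0,0,0,0,0,0])

```text
clock: 13.38
tcp_pos: [551.4, -145.5, 204.8]
orientation: [-180.0, -0.1, 90.0]
wrist_force: [-0.5, 0.7, -0.7]
grip_width: 26.0
grip_force: 44.4
```

jog_arm(targets=[-0.6,0.5,-1.1,-1,0,0,0,-0.6,0,0,-2,0,0,0,-0.6,0,0,-2.5,0,0,0,-0.6,0,0,-2.5,0,0,0,-0.6,0,0,-2,0,0,0,-0.6,0,0,-0.8,0,0,0,-0.6,0,0,0,0,0,0,-0.6,0,0,0,0,0,0,-0.6,0,0,0,0,0,0])

```text
clock: 14.13
tcp_pos: [557.9, -158.6, 98.2]
orientation: [179.9, 0.0, 89.9]
wrist_force: [0.2, -0.9, 0.8]
grip_width: 25.8
grip_force: 44.4
```

Run:
```python
from h import *
o=observe();print(o['tcp_pos'],o['clock'])
a=save("scene","pics/s6.png")
cv2.imwrite("pics/c7.png",cv2.resize(a[140:240,290:390],None,fx=5,fy=5,interpolation=cv2.INTER_CUBIC)[:,:,::-1])
p=o['tcp_pos'].copy()
for q in ([*p[:2],p[2]-65.5],[556.5,-156.5,21]): print(((proj("scene",np.array(q))-[290,140])*5).round())
```

```text
[ 557.88387524 -158.63749877   98.15471025] 14.1333
[259. 320.]
[257. 337.]
```

View pics/c7.png

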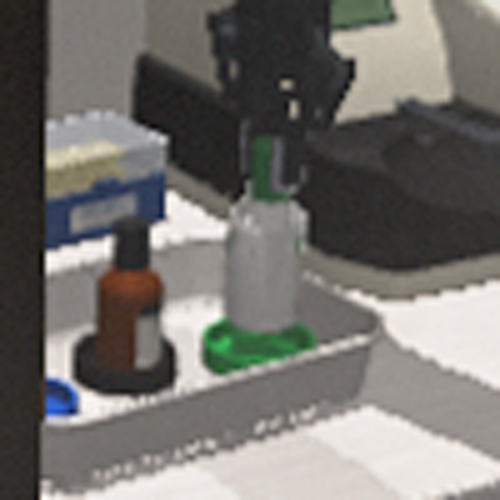

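The rinse bottle hangs upright with its base at crop (261,325). The green cup spans 203–317, so it is centred. The stain bottle stands in its cup. Lowering.

jog_arm(targets=[-0.6,-0.1,0.1,-0.7,0,0,0,-0.6,0,0,-0.7,0,0,0,-0.6,0,0,-0.5,0,0,0,-0.6,0,0,-0.2,0,0,0,-0.6,0,0,0,0,0,0,-0.6,0,0,0,0,0,0])

```text
clock: 14.68
tcp_pos: [555.4, -157.9, 75.7]
orientation: [-180.0, -0.0, 89.8]
wrist_force: [-0.3, -0.2, -0.6]
grip_width: 25.8
grip_force: 44.4
```

jog_arm(targets=[-0.6,0,0,-0.2,0,0,0,-0.6,0,0,-0.15,0,0,0,-0.6,0,0,-0.1,0,0,0,-0.6,0,0,0,0,0,0,-0.6,0,0,0,0,0,0])

```text
clock: 15.1
tcp_pos: [556.2, -158.0, 72.4]
orientation: [179.9, 0.0, 89.8]
wrist_force: [-0.7, -0.5, 5.5]
grip_width: 26.2
grip_force: 44.9
```

jog_arm(targets=[-0.2,0,0,0,0,0,0,0.3,0,0,0,0,0,0,0.4,0,0,0,0,0,0,0.4,0,0,0,0,0,0,0.4,0,0,1,0,0,0,0.4,0,0,2,0,0,0,0.4,0,0,3,0,0,0,0.4,0,0,3,0,0,0,0.4,0,0,3,0,0,0,0.4,0,0,0,0,0,0])

```text
clock: 15.93
tcp_pos: [559.7, -157.9, 198.3]
orientation: [179.4, 0.2, 89.9]
wrist_force: [0.5, 1.1, 0.5]
grip_width: 60.2
grip_force: 0.0
```

jog_arm(targets=[1,1,3.3,0,0,0,0,1,1,3.3,0,0,0,0,1,1,3.3,0,0,0,0,1,1,3.3,0,0,0,0,1,1,3.3,0,0,0,0,1,1,3.3,0,0,0,0,1,1,3.3,0,0,0,0,1,1,3.3,0,0,0,0,1,1,3.3,0,0,0,0,1,1,3,0,0,0,0])

```text
clock: 16.77
tcp_pos: [655.5, 171.5, 191.7]
orientation: [-180.0, -0.0, 89.9]
wrist_force: [-0.8, 0.2, 1.0]
grip_width: 85.5
grip_force: 0.0
```

jog_arm(targets=[1,0.1,0,0,0,0,0,1,0,0,-2,0,0,0,1,0,0,0,0,0,0,1,0,0,0,0,0,0])

```text
clock: 17.1
tcp_pos: [655.5, 168.1, 170.3]
orientation: [-179.8, 0.1, 89.8]
wrist_force: [0.6, -0.5, 0.2]
grip_width: 85.7
grip_force: 0.0
```

Run:
```python
from h import *
o=observe();print(o['tcp_pos'],o['clock'],o['orientation'])
o1,d1=ray("top",230,163.9);o2,d2=ray("scene",236.8,200.7)
t=np.linalg.lstsq(np.c_[d1,-d2],o2-o1,rcond=None)[0];print(o1+t[0]*d1,o2+t[1]*d2)
b=save("top","pics/t7.png")
cv2.imwrite("pics/c8.png",cv2.resize(b[110:290,140:380],None,fx=3,fy=3,interpolation=cv2.INTER_CUBIC)[:,:,::-1])
```

```text
[655.4927733  168.13187641 170.30014839] 17.1 [-1.79835956e+02  6.20325806e-02  8.98260364e+01]
[661.12936189 174.06070475  73.58576612] [660.9417304  173.651887    73.50992249]
```

View pics/c8.png

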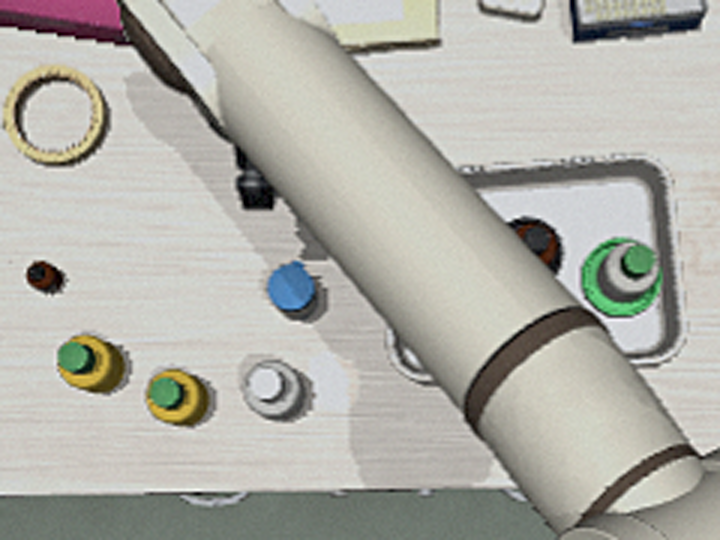

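The rinse bottle stands in the green cup (crop (622,275)), and the look-alikes have not moved. The diluent bottle triangulates to (660.5, 174).

jog_arm(targets=[1,0.5,0.55,0,0,0,0,1,0,0,-2,0,0,0,1,0,0,-2,0,0,0,1,0,0,-2,0,0,0,1,0,0,-2,0,0,0,1,0,0,0,0,0,0,1,0,0,0,0,0,0])

```text
clock: 17.73
tcp_pos: [661.4, 174.2, 91.3]
orientation: [-179.9, 0.0, 89.8]
wrist_force: [-0.0, 0.7, 0.8]
grip_width: 85.7
grip_force: 0.0
```

jog_arm(targets=[1,0,0,-2,0,0,0,1,0,0,-2,0,0,0,1,0,0,-1.5,0,0,0,1,0,0,-1.5,0,0,0,1,0,0,-1,0,0,0,1,0,0,0,0,0,0,1,0,0,0,0,0,0])

```text
clock: 18.32
tcp_pos: [661.4, 174.7, 11.3]
orientation: [-180.0, -0.0, 89.8]
wrist_force: [0.3, -0.9, 0.5]
grip_width: 85.5
grip_force: 0.0
```

jog_arm(targets=[0.2,0,0,0,0,0,0,-0.4,0,0,0,0,0,0,-0.4,0,0,0,0,0,0,-0.4,0,0,0,0,0,0,-0.4,0,0,0,0,0,0,-0.4,0,0,0,0,0,0,-0.4,0,0,0,0,0,0], newtons=40)

```text
clock: 18.9
tcp_pos: [662.0, 174.8, 12.4]
orientation: [179.9, -0.0, 89.8]
wrist_force: [-0.6, -1.1, 6.1]
grip_width: 36.9
grip_force: 40.0
```

jog_arm(targets=[-0.4,0,0,1,0,0,0,-0.4,0,0,2,0,0,0,-0.4,0,0,3,0,0,0,-0.4,0,0,3,0,0,0,-0.4,0,0,2,0,0,0,-0.4,0,0,1,0,0,0,-0.4,-1.5,-2,0,0,0,0,-0.4,-2,-2.8,0,0,0,0,-0.4,-2,-2.8,0,0,0,0,-0.4,-2,-2.8,0,0,0,0])

```text
clock: 19.73
tcp_pos: [584.8, 69.5, 130.5]
orientation: [-179.9, 0.0, 89.9]
wrist_force: [0.4, -1.2, 0.8]
grip_width: 36.7
grip_force: 40.3
```

jog_arm(targets=[-0.4,-2,-2.8,0,0,0,0,-0.4,-1,-1.5,0,0,0,0,-0.4,-0.5,-0.7,0,0,0,0,-0.4,0,0,0,0,0,0,-0.4,0,0,0,0,0,0])

```text
clock: 20.15
tcp_pos: [552.0, 21.1, 131.6]
orientation: [180.0, -0.0, 89.8]
wrist_force: [0.6, 0.7, -0.5]
grip_width: 36.4
grip_force: 40.3
```

jog_arm(targets=[-0.4,0,0,-1,0,0,0,-0.4,0,0,-2,0,0,0,-0.4,0,0,-2.5,0,0,0,-0.4,0,0,-2,0,0,0,-0.4,0,0,-1.2,0,0,0,-0.4,0,0,0,0,0,0,-0.4,0,0,0,0,0,0])

```text
clock: 20.73
tcp_pos: [551.4, 22.2, 43.8]
orientation: [-179.9, -0.1, 89.9]
wrist_force: [0.3, 0.2, -0.6]
grip_width: 36.4
grip_force: 40.3
```

Run:
```python
from h import *
o=observe();print(o['tcp_pos'],o['clock'])
a=save("scene","pics/s8.png");b=save("top","pics/t8.png")
a=cv2.resize(a[140:240,280:380],None,fx=4,fy=4,interpolation=cv2.INTER_CUBIC)
b=cv2.resize(b[150:250,255:355],None,fx=4,fy=4,interpolation=cv2.INTER_CUBIC)
cv2.imwrite("pics/c9.png",np.hstack([a,b])[:,:,::-1])
p=o['tcp_pos']
for q in ([*p[:2],p[2]-12],[552.3,20.5,21]): q=np.array(q);print(((proj("scene",q)-[280,140])*4).round(),((proj("top",q)-[255,150])*4+[400,0]).round())
```

```text
[551.40406097  22.18819483  43.83041914] 20.7333
[ 61. 305.] [519. 215.]
[ 63. 316.] [521. 216.]
```

View pics/c9.png

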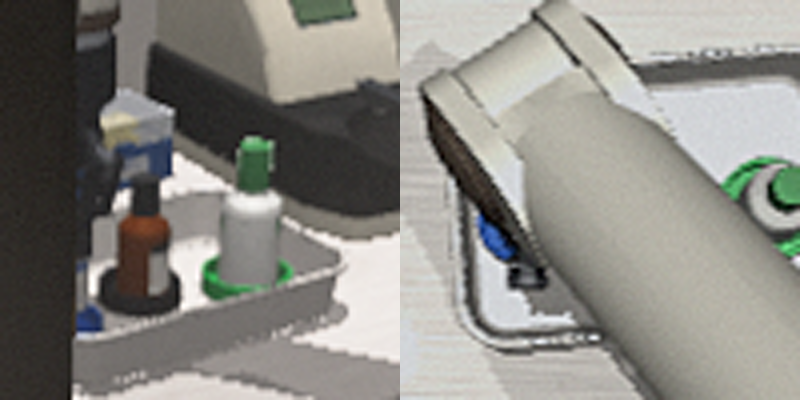

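Only the right edges show: bottle at about 88 and cup at about 102, which matches the predicted centring. The other two bottles stand well. Lowering.

jog_arm(targets=[-0.4,0.1,-0.1,-0.7,0,0,0,-0.4,0,0,-0.7,0,0,0,-0.4,0,0,-0.5,0,0,0,-0.4,0,0,-0.2,0,0,0,-0.4,0,0,0,0,0,0,-0.4,0,0,0,0,0,0])

```text
clock: 21.33
tcp_pos: [552.4, 19.5, 23.3]
orientation: [-180.0, -0.0, 89.8]
wrist_force: [-0.1, 0.6, -0.1]
grip_width: 36.9
grip_force: 40.3
```

jog_arm(targets=[-0.4,0,0,-0.2,0,0,0,-0.4,0,0,-0.15,0,0,0,-0.4,0,0,0,0,0,0,-0.4,0,0,0,0,0,0])

```text
clock: 21.67
tcp_pos: [552.5, 19.6, 19.9]
orientation: [-180.0, -0.0, 89.8]
wrist_force: [0.1, -0.0, -1.3]
grip_width: 36.9
grip_force: 40.3
```

jog_arm(targets=[-0.4,0,0,-0.1,0,0,0,-0.4,0,0,0,0,0,0,-0.4,0,0,0,0,0,0])

```text
clock: 21.92
tcp_pos: [552.7, 19.6, 19.3]
orientation: [180.0, 0.0, 89.8]
wrist_force: [-1.6, 0.4, 4.5]
grip_width: 36.7
grip_force: 40.7
```

Contact. Release, raise and clear away to the start side so the cameras can see.

jog_arm(targets=[0,0,0,0,0,0,0,0.4,0,0,0,0,0,0,0.4,0,0,0,0,0,0,0.4,0,0,0,0,0,0,0.4,0,0,1,0,0,0,0.4,0,0,2,0,0,0,0.4,0,0,3,0,0,0,0.4,0,0,4,0,0,0,0.4,0,0,4,0,0,0,0.4,0,0,4,0,0,0])

```text
clock: 22.75
tcp_pos: [551.9, 20.0, 201.1]
orientation: [-180.0, -0.0, 89.9]
wrist_force: [1.2, 0.1, -0.0]
grip_width: 59.6
grip_force: 0.0
```

jog_arm(targets=[0.4,-1,-3.5,0,0,0,0,0.4,-1,-3.5,0,0,0,0,0.4,-1,-3.5,0,0,0,0,0.4,-1,-3.5,0,0,0,0,0.4,-1,-3.5,0,0,0,0,0.4,-1,-3.5,0,0,0,0,0.4,-1,-3.5,0,0,0,0,0.4,-1,-3.5,0,0,0,0,0.4,-1,-3.5,0,0,0,0,0.4,-1,-3.5,0,0,0,0])

```text
clock: 23.58
tcp_pos: [451.7, -332.0, 199.8]
orientation: [180.0, 0.0, 89.8]
wrist_force: [-0.5, -0.2, 0.3]
grip_width: 59.8
grip_force: 0.0
```

jog_arm(targets=[0.4,0,0,0,0,0,0,0.4,0,0,0,0,0,0,0.4,0,0,0,0,0,0])

```text
clock: 23.83
tcp_pos: [452.7, -329.7, 199.3]
orientation: [180.0, -0.0, 89.8]
wrist_force: [0.2, 0.4, -0.6]
grip_width: 59.6
grip_force: 0.0
```

Run:
```python
from h import *
o=observe();print(o['tcp_pos'],o['clock'],o['joint_vel'].round(1))
b=save("top","pics/t9.png")
cv2.imwrite("pics/c10.png",cv2.resize(b[140:270,130:390],None,fx=3,fy=3,interpolation=cv2.INTER_CUBIC)[:,:,::-1])
```

```text
[ 452.71811487 -329.71439734  199.30205048] 23.8333 [-1.5 -0.4 -1.2  0.6  0.1 -0.1 -0. ]
```

View pics/c10.png

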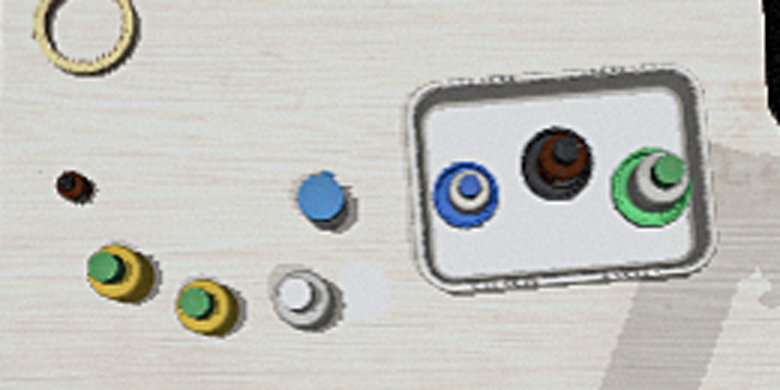

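All three bottles stand in their cups: blue at (467,190), black at (560,160) and green at (657,180). The look-alikes are untouched and the gripper is clear.

```bash
python3 -c "
from workcell import sign_off
print(sign_off())"
```

```text
the job is handed in; nothing more can be done
None
```

Job handed in at about 24 s of the 96 s allowed: the final picture shows all three bottles upright in their matching holders, the look-alikes untouched and nothing knocked over; the first grip on the brown bottle slid on its shoulder and was redone lower.

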